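# Shut down the bench reactor and move its vessel to the cooling plate

### The arm

A 6-joint arm with a two-finger parallel gripper is mounted at the origin on the work surface. World frame = base frame: x ahead of the robot, y to its left, z up, the work surface at z = 0. Lengths are in mm, angles in rad, forces in N, time in s.
With the tool pointing down it reaches from about 350 to 975 mm from the base axis. Payload 7.1 kg.
Tool frame: the origin (TCP) lies on the front face of the gripper's body, between the roots of the fingers; the fingertips stand 80 mm ahead of it and the grasp point (between the pads) lies 61 mm ahead of it; z points along the fingers, y is the line along which they close (so a half turn about z gives the same grasp; the last joint's range is limited). The gripper opens to 88 mm and grips with 3 to 60 N. Pads are 20 mm wide; open, the fingers measure 115 mm over their backs; the gripper's body (75 mm by 178 mm) begins 61 mm behind the grasp point.
Start: joints at [-1.281, 0.423, 1.63, -0, 1.089, -0.019], TCP at [189.965, -595.415, 302.675] pointing down, gripper open.
Joint ranges: [-3, 3], [-0.9, 2.11], [0.09, 2.58], [-1.31, 4.45], [0.11, 2.69], [-2.54, 2.54]. Speed limits (rad/s): [2.39, 2.39, 3.01, 3.14, 3.14, 3.14].

### API

Orientations are given as a rotation vector (axis times angle).
In Python, from workcell import readout, vision, close_job gives the robot as it stands.
- The arm moves only by the tool servo_tool, never from a script. Its argument "plan" is a list that holds one entry, the list of rows, each a list of 7 numbers: the gripper command: -1 is fully open, 1 is shut, values between are in proportion, then the shift along the world's x, y, z in units of 40 mm (1.0 is 40 mm), then the turn, a rotation vector about the world's x, y, z in units of 5 degrees (1.0 is 5 degrees). A call has 1 to 5 rows; each row shifts and turns the commanded pose from where the row before left it; what a row does not reach is not made up. A row lasts 1/12 s, in which the tool goes at most 41.7 mm and 7.16 degrees, less where a joint would pass 70% of its speed; a pose out of reach is approached as far as the arm can. A call is refused whole if a number of a shift passes 1 or a number of a turn 1, either way. A call with a gripper value outside its range is refused whole. The fingers move at their own pace and stop on an object; the grip force is fixed at half the most. Time passes only in rows, so rows that do not move let the fingers close. It gives the time, the measured TCP pose, the force, the opening and the grip force at its end, in the units of the state.
- readout.get_obs(): the state, without advancing time (a new reading comes with each control period).
- vision.get_image(name): name is "side" or "top" or "wrist"; returns the picture (480x640x3 uint8, red, green, blue); there is no depth.
- vision.camera_params(name): a dict with "fx", "fy", "cx", "cy" (pixels), "rvec" (rotation vector, rad) and "tvec" (3), from world to camera coordinates, as OpenCV has them; the wrist camera has in their place "hand_eye" (4x4, takes a point from camera to tool coordinates, whose origin is the TCP and whose axes are the flange's). Camera axes: x right, y down, z forward; pixel columns grow to the right and rows downward; lengths in mm; the calibration is good to about 2 mm. A picture is of the moment at which its call begins: read the wrist's pose just before it. camera_params takes no time and is no camera call.
- close_job(): hands the job in; it is judged then, once.
The state is a dict: "t": time; "qpos": joint angles; "qvel": joint speeds; "joint_torque": joint torques, N m; "ee_pos": TCP position; "orientation": TCP orientation; "ft_force": force on the tool from outside, world axes, zero at the start; "moment": the same for the moment, N m; "width": finger opening in mm; "grasp_force": force on a finger pad.
Only numpy, scipy, OpenCV 4.12 (cv2) and the standard library are available. Lean on these libraries where they do the work, as an engineer would, in place of code of your own. Each camera call takes 0.05 s, during which the arm holds its last target. There are 200 camera calls.

### The job

The reaction is finished: on the control box press the small round key (stirrer stop) fully down and let it come up again, then do the same with the large round key (heater off), and do not press the square start key. Only then lift the steel reaction vessel by its handle out of the heater, keeping it upright, and set it down gently on the round finned cooling plate so that its whole foot rests on the plate. Leave the jar, the beaker and the wrench that lie about as they are.

Things in the scene. Friction and masses are not known exactly. Their poses are not given: they have to be found in the camera images.
- vessel: Closed steel reaction vessel, 0.55 to 0.95 kg, upright in the heater at the start. Origin: centre of its underside. Body dia 88, lid dia 104 up to z 116, lid fittings up to z 139 at (28, 28) and (-28, -28). Fixed handle above the lid: straight white bar along own x, 90 long, 12 wide (y), z 158 to 172, on posts (10 by 12) at x +-40.
- vessel_handle (a point): Centre of the vessel's handle bar, 165 above the vessel's underside; the bar runs along the x axis of this frame, so close the fingers along y.
- heater: Fixed heater: square aluminium housing 130 by 130, 45 high, with a round steel jacket dia 128 on top, rim at z 80. Its round well (dia 100) has its floor at z 50, so the vessel starts 30 deep in it with 6 play around and must be lifted straight up at least 30. Origin: centre of its underside on the bench.
- cooler: Fixed round finned aluminium cooling plate, dia 120, flat top (fine concentric grooves) at z 30, no rim. Origin: centre of its underside on the bench. It may stand to the left or to the right of the control box, the heater on the other side.
- control_box: Fixed white control box, 90 (own x) by 150 (own y) by 50 high, between heater and cooling plate. Origin: centre of its underside. On its top, in a row along its own y and 12 to the robot's side of its middle, three dark keys 12 proud of the top: small round (y +48), square start key (y 0), large round (y -48).
- key_small_top (a point): Top centre of the small round key (dia 18), stirrer stop; 62 above the bench.
- key_small (a joint): Travel of the small round key, m: 0 up, 0.005 fully down. Moves straight down, spring back; 1.5 N starts it, 5 N holds it fully down.
- key_large_top (a point): Top centre of the large round key (dia 34), heater off; 62 above the bench.
- key_large (a joint): Travel of the large round key, m: as for the small one.
- key_start_top (a point): Top centre of the square key (24 by 24) between the two round ones, 48 from each: the start key, not to be pressed.
- key_start (a joint): Travel of the square start key, m: as for the others.
- jar: Bystander: closed amber glass jar, dia 56, 85 tall (mm). Origin: centre of its underside.
- beaker: Bystander: open glass beaker, dia 60, 75 tall (mm). Origin: centre of its underside.
- wrench: Bystander: steel open-ended wrench, 140 long, lying flat (mm). Origin: middle of its length, on its underside.
Mind the look-alikes: they are no part of the job. Leave any green or red look-alike of the vessel alone.

How it is judged (in metres and radians):
On the way, in this order (a step that is already met when the one before it is completed fails the run):
1. the small round key is pressed down (more than 3.5 of its 5 mm) with the large key up and the vessel still in the heater (value of joint key_small above 0.0035 m and value of joint key_large below 0.0015 m and horizontal distance between vessel and heater below 0.02 m and z of vessel in the frame of heater below 0.06 m), for 0.05 s.
2. then, the small key up again, the large round key is pressed down (more than 3.5 of its 5 mm), the vessel still in the heater (value of joint key_large above 0.0035 m and value of joint key_small below 0.0015 m and horizontal distance between vessel and heater below 0.02 m and z of vessel in the frame of heater below 0.06 m), for 0.05 s.
3. then, both keys up, the vessel is lifted clear of the heater in the fingers (its foot above the rim) (value of joint each of key_small, key_large below 0.0015 m and z of vessel in the frame of heater above 0.083 m and contact force between vessel and the fingers above 1 N), for 0.2 s.
At the end, for the whole second after the job is handed in: The vessel stands upright (within 0.05 rad), at rest and released on the cooling plate, its foot within 4 mm of the plate's top height and its axis within 18 mm of the plate's centre (whole foot on the plate); all three keys are up (horizontal distance between vessel and cooler below 0.018 m and z of vessel in the frame of cooler between 0.026 and 0.034 m and angle between vessel's own z axis and vertical below 0.05 rad and linear speed of vessel below 0.02 m/s and angular speed of vessel below 0.1 rad/s and value of joint each of key_small, key_large, key_start below 0.0015 m); the robot touches nothing.
It fails at once if the square start key is pressed (more than 2 mm) (value of joint key_start above 0.002 m).
It fails at once if the vessel is tipped more than 0.35 rad (angle between vessel's own z axis and vertical above 0.35 rad).
It fails at once if the vessel is dropped or rammed onto the cooling plate: it still moves faster than 0.35 m/s (a fall of about 6 mm) within 15 mm above the plate (linear speed of vessel above 0.35 m/s and z of vessel in the frame of cooler below 0.045 m and horizontal distance between vessel and cooler below 0.06 m).
It fails at once if the vessel is pressed onto the cooling plate with more than 90 N (contact force between vessel and cooler above 90 N).
It fails at once if a bystander (jar, beaker, wrench) is moved more than 30 mm or knocked over (distance of any of jar, beaker, wrench from where it was at the start of the episode above 0.03 m or angle between any of jar, beaker, wrench's own z axis and vertical above 0.5 rad).
It also fails if it takes over 62 s, if anything falls off the work surface, if the arm or the gripper's body presses on something with over 40 N, if the wrist force passes 120 N, or if a joint passes its speed limit or range.

## Working session

There is one attempt and no reset: what is moved stays moved. The work goes in short steps, Python scripts to look and compute and a tool call to move; the robot and the scene stay as the last step left them, time stands still between calls to the robot, and variables do not carry over. Pictures are saved under pics/ and viewed, at most 10 in all, crops included, and the job is handed in when it is done.

Besides the shell and the picture viewer there is one more tool, called after ">>>" as name([rows], argument=value, ...), one row to a line, values as JSON. servo_tool: Moves the arm, as the interface text tells. Its arguments: {"type":"object","properties":{"plan":{"type":"array"}},"required":["plan"]}

```bash
mkdir -p pics
cat > h.py <<'E'
import numpy as np, cv2
from workcell import readout, vision
def cam(n):
    p=vision.camera_params(n)
    K=np.array([[p['fx'],0,p['cx']],[0,p['fy'],p['cy']],[0,0,1]],float)
    if 'hand_eye' in p:
        o=readout.get_obs(); T=np.eye(4); T[:3,:3]=cv2.Rodrigues(np.array(o['orientation'],float))[0]; T[:3,3]=o['ee_pos']
        M=T@np.array(p['hand_eye']); return K,M[:3,:3],M[:3,3]
    R=cv2.Rodrigues(np.array(p['rvec'],float))[0]; return K,R.T,-R.T@np.array(p['tvec'],float)
def ray(c,uv,z):
    K,R,o=c; d=R@np.linalg.inv(K)@np.array([uv[0],uv[1],1.]); return o+d*(z-o[2])/d[2]
def proj(c,P):
    K,R,o=c; q=K@R.T@(np.array(P,float)-o); return q[:2]/q[2]
def shot(n,f):
    im=vision.get_image(n)[:,:,::-1].copy(); cv2.imwrite('pics/'+f,im); return im
E
python3 - <<'E'
from h import *
for n in ('top','side'):
    shot(n,n+'0.png'); c=cam(n); print(n,c[0].round(1).tolist(),c[2],c[1][:,2])
print(readout.get_obs())
E
```

```text
top [[490.3, 0.0, 320.5], [0.0, 490.3, 239.5], [0.0, 0.0, 1.0]] [ 512.83503814  -43.62755422 1142.92170855] [ 0.04027376 -0.00610518 -0.99917003]
side [[505.7, 0.0, 320.5], [0.0, 505.7, 242.2], [0.0, 0.0, 1.0]] [414.65127513 843.85728905 745.17849722] [ 0.1357305  -0.82366178 -0.55059831]
{'t': 0.1, 'qpos': array([-1.28099235e+00,  4.23777904e-01,  1.63059681e+00,  4.16223197e-06,
        1.08857698e+00, -1.89903553e-02]), 'qvel': array([-7.60316867e-06, -1.79143858e-03, -1.92915171e-03, -9.25129918e-04,
       -5.14579412e-04, -5.64990909e-04]), 'joint_torque': array([ 3.28824080e-04, -5.45614457e+01, -2.74324912e+01,  6.45806990e-02,
        1.88702450e-02, -9.89460204e-06]), 'ee_pos': array([ 189.86581143, -595.0620583 ,  301.97751525]), 'orientation': array([-3.10289096e+00, -4.82917985e-01,  2.82322412e-04]), 'ft_force': array([ 0.07464786, -0.30945421,  0.0871167 ]), 'moment': array([ 0.00375804, -0.00606416,  0.0581199 ]), 'grasp_force': 0.0, 'width': 87.88425978767225}
```

View pics/top0.png

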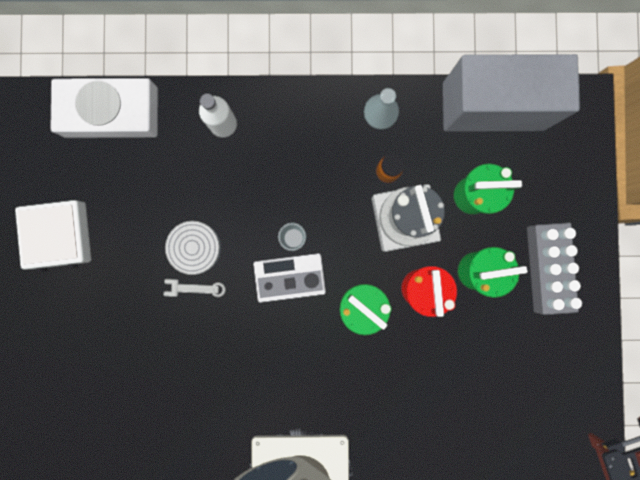

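View pics/side0.png

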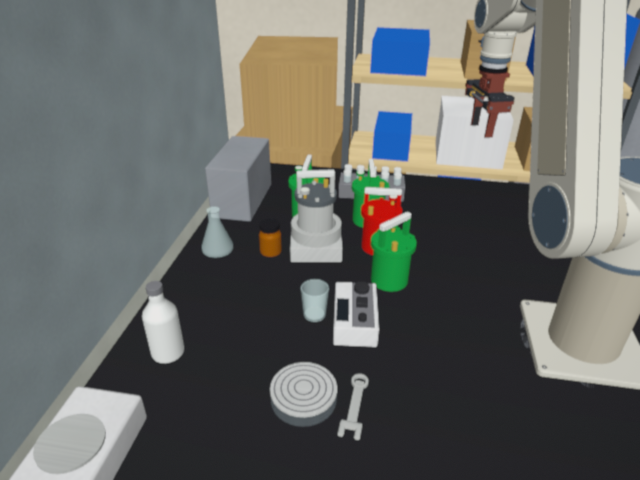

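Run:
```python
from h import *
im=cv2.imread('pics/top0.png'); c=cam('top')
a=cv2.resize(im[240:315,240:340],None,fx=6,fy=6,interpolation=cv2.INTER_CUBIC)[:,:400*6//4]
a=cv2.resize(im[245:310,245:335],None,fx=4.4,fy=4.4); b=cv2.resize(im[175:265,360:450],None,fx=4.4,fy=4.4)
C=np.zeros((400,800,3),np.uint8); C[:a.shape[0],:a.shape[1]]=a; C[:b.shape[0],400:400+b.shape[1]]=b; cv2.imwrite('pics/crop.png',C)
# dark keys inside the grey strip of box
g=cv2.cvtColor(im,cv2.COLOR_BGR2GRAY)
m=np.zeros_like(g); m[272:296,258:322]=(g[272:296,258:322]<85)*255
for k in cv2.findContours(m,0,2)[0]:
    if cv2.contourArea(k)>15:
        (u,v),(w,h),an=cv2.minAreaRect(k); print('key',u,v,w,h,ray(c,(u,v),62))
hsv=cv2.cvtColor(im,cv2.COLOR_BGR2HSV)
# handle
m=np.zeros_like(g); m[180:240,410:440]=(g[180:240,410:440]>225)*255
for k in cv2.findContours(m,0,2)[0]:
    if cv2.contourArea(k)>60:
        (u,v),s,an=cv2.minAreaRect(k); P=cv2.boxPoints(((u,v),s,an)); W=np.array([ray(c,p,222) for p in P]); print('bar',u,v,s,an,ray(c,(u,v),222),W.round(0).tolist())
# cooler
m=np.zeros_like(g); m[215:280,160:225]=(g[215:280,160:225]>95)*255
k=max(cv2.findContours(m,0,2)[0],key=cv2.contourArea); (u,v),s,an=cv2.fitEllipse(cv2.convexHull(k)); print('cooler',u,v,s,ray(c,(u,v),30), s[0]/490*1113)
# box outline
m=np.zeros_like(g); m[245:305,245:330]=(g[245:305,245:330]>190)*255
k=np.vstack([q for q in cv2.findContours(m,0,2)[0] if cv2.contourArea(q)>20]); r=cv2.minAreaRect(k); print('box',r,[ray(c,p,50).round(0).tolist() for p in cv2.boxPoints(r)])
```

```text
key 268.0 285.5 5.0 6.0 [456.03183363  65.73562754  62.        ]
key 289.6499938964844 283.04998779296875 9.050968170166016 9.192388534545898 [461.07772495  18.17727729  62.        ]
key 311.0 280.0 12.0 12.0 [467.4484144  -28.77270032  62.        ]
bar 423.9541320800781 208.23497009277344 (46.57003402709961, 5.995223045349121) 74.47589111328125 [ 607.80358311 -244.84052443  222.        ] [[649.0, -228.0, 222.0], [652.0, -239.0, 222.0], [567.0, -261.0, 222.0], [564.0, -250.0, 222.0]]
cooler 191.74319458007812 247.3257293701172 (54.35287857055664, 54.7620849609375) [541.79116061 241.52205168  30.        ] 123.45868132455008
box ((288.9307861328125, 277.4461975097656), (39.815147399902344, 66.73068237304688), 82.87498474121094) [[508.0, 99.0, 50.0], [526.0, -48.0, 50.0], [438.0, -58.0, 50.0], [421.0, 89.0, 50.0]]
```

View pics/crop.png

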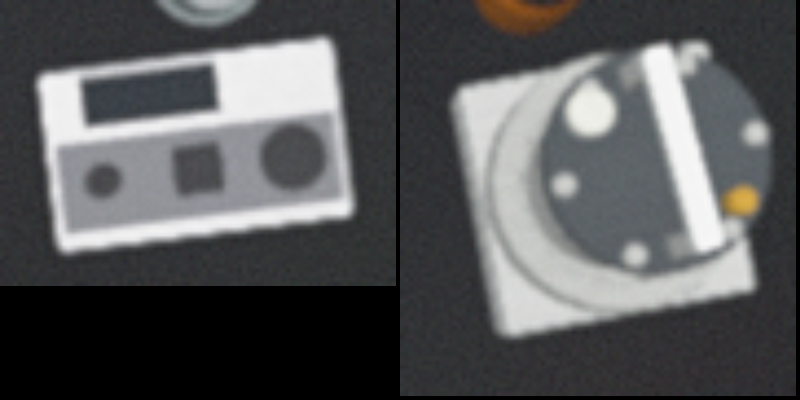

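The steel vessel at (415,210), standing in the square heater, is the target. The green ones at (365,310), (488,188) and (495,272) and the red one at (431,290) are look-alikes. The crop shows the small key at (268,286), the start key at (290,283) and the large key at (311,280). The ribbed disc at (192,247) is the cooler; the white disc-topped box at (103,105) isn't.

>>> servo_tool([
  [[1,0.5,0.8,0,0,0,0.8],[1,0.5,0.8,0,0,0,0.8],[1,0.5,0.8,0,0,0,0.8],[1,0.5,0.8,0,0,0,0.8],[1,0.5,0.8,0,0,0,0.8]],
])

```text
t: 0.52
ee_pos: [290.3, -433.7, 302.3]
orientation: [-2.971, -1.019, 0.0]
ft_force: [0.2, -0.6, 0.1]
width: 58.0
grasp_force: 0.0
```

>>> servo_tool([
  [[1,0.5,0.8,0,0,0,0.8],[1,0.5,0.8,0,0,0,0.8],[1,0.5,0.8,0,0,0,0.8],[1,0.5,0.8,0,0,0,0.8],[1,0.5,0.8,0,0,0,0.8]],
])

```text
t: 0.93
ee_pos: [390.4, -273.6, 302.6]
orientation: [-2.749, -1.52, 0.0]
ft_force: [0.5, -0.5, 1.3]
width: 24.9
grasp_force: 0.0
```

>>> servo_tool([
  [[1,0.16,0.85,0,0,0,0.8],[1,0.16,0.85,0,0,0,0.8],[1,0.16,0.85,0,0,0,0.8],[1,0.16,0.85,0,0,0,0.8],[1,0.16,0.85,0,0,0,0.8]],
])

```text
t: 1.35
ee_pos: [421.8, -103.7, 302.6]
orientation: [-2.443, -1.974, 0.0]
ft_force: [-0.5, -0.9, 0.7]
width: 0.4
grasp_force: 0.0
```

>>> servo_tool([
  [[1,0.16,0.85,0,0,0,0.8],[1,0.16,0.85,0,0,0,0.8],[1,0.16,0.85,0,0,0,0.8],[1,0.16,0.85,0,0,0,0.8],[1,0.16,0.85,0,0,0,0.8]],
])

```text
t: 1.77
ee_pos: [453.7, 66.3, 302.6]
orientation: [-2.063, -2.369, 0.0]
ft_force: [0.5, -0.6, -0.5]
width: 0.7
grasp_force: 0.0
```

Run:
```python
from h import *
c=cam('wrist'); shot('wrist','w1.png'); o=readout.get_obs(); print(o['ee_pos'],o['orientation'],o['qpos'],o['width'])
for P in [(456,65.7,62),(467.4,-28.8,62)]: print(proj(c,P))
R=cv2.Rodrigues(o['orientation'])[0]; print('tip',o['ee_pos']+80*R[:,2], proj(c,o['ee_pos']+80*R[:,2]))
```

```text
[455.05775005  70.48583729 302.85394993] [-2.05588013 -2.3747434  -0.00421504] [ 0.12672521  0.17857105  1.98186798  0.00266211  0.97953192 -0.01844523] 0.3010594263101903
[325.89464723 218.76562548]
[323.68254818 325.22282451]
tip [455.16422851  70.67764705 222.85425073] [327.72711767 295.25741074]
```

View pics/w1.png

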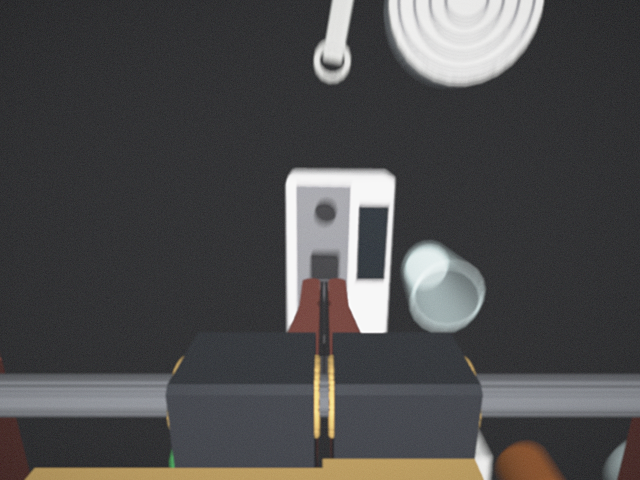

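The wrist view shows the small key at (326,212) and the square key at (325,265), and the fingertips are closed. I'll remeasure now that the arm has settled.

Run:
```python
from h import *
vision.get_image('wrist'); c=cam('wrist'); im=shot('wrist','w2.png'); o=readout.get_obs(); print(o['ee_pos'],o['orientation'])
g=cv2.cvtColor(im,cv2.COLOR_BGR2GRAY)
m=np.zeros_like(g); s=np.s_[190:240,302:346]; m[s]=(g[s]<95)*255
for k in cv2.findContours(m,0,2)[0]:
    if cv2.contourArea(k)>60: (u,v),r=cv2.minEnclosingCircle(k); print(u,v,r,ray(c,(u,v),62))
m[:]=0; s=np.s_[0:110,370:560]; m[s]=(g[s]>110)*255
k=max(cv2.findContours(m,0,2)[0],key=cv2.contourArea); p=k[k[:,0,1]>3]; e=cv2.fitEllipse(p); print(e,ray(c,e[0],30))
```

```text
[453.98377121  66.52348528 302.45285635] [-2.06230117e+00 -2.36957322e+00  4.05528030e-04]
322.07080078125 218.40707397460938 10.8507661819458 [453.85087687  67.68207     62.        ]
((463.9450988769531, 5.868900299072266), (151.24734497070312, 172.67835998535156), 24.59278678894043) [539.72422129 242.59720928  30.        ]
```

>>> servo_tool([
  [[1,0.02,0,-0.9,0,0,0],[1,0,0,-0.9,0,0,0],[1,0,0,-0.9,0,0,0],[1,0,0,-0.8,0,0,0],[1,0,0,-0.3,0,0,0]],
])

```text
t: 2.33
ee_pos: [452.3, 63.2, 147.1]
orientation: [-2.067, -2.36, 0.007]
ft_force: [-1.0, -0.2, 0.7]
width: -0.0
grasp_force: 0.0
```

>>> servo_tool([
  [[1,0,0,-0.05,0,0,0],[1,0,0,-0.05,0,0,0],[1,0,0,0,0,0,0]],
])

```text
t: 2.58
ee_pos: [455.1, 64.0, 147.1]
orientation: [2.069, 2.364, 0.001]
ft_force: [0.5, 0.5, -0.0]
width: 0.4
grasp_force: 0.0
```

>>> servo_tool([
  [[1,0,0,-0.05,0,0,0],[1,0,0,-0.03,0,0,0],[1,0,0,0,0,0,0]],
])

```text
t: 2.83
ee_pos: [455.2, 64.6, 144.2]
orientation: [2.067, 2.365, 0.002]
ft_force: [0.1, 0.3, 0.2]
width: 0.4
grasp_force: 0.0
```

>>> servo_tool([
  [[1,0,0.04,-0.05,0,0,0],[1,0,0,-0.03,0,0,0],[1,0,0,-0.03,0,0,0],[1,0,0,0,0,0,0]],
])

```text
t: 3.17
ee_pos: [455.2, 66.3, 139.2]
orientation: [2.067, 2.365, 0.001]
ft_force: [1.1, 0.4, 4.0]
width: 0.3
grasp_force: 1.7
```

>>> servo_tool([
  [[1,0,0,-0.04,0,0,0],[1,0,0,0,0,0,0]],
])

```text
t: 3.33
ee_pos: [455.3, 66.3, 137.6]
orientation: [2.067, 2.365, 0.001]
ft_force: [1.9, 1.0, 4.5]
width: 0.8
grasp_force: 2.3
```

>>> servo_tool([
  [[1,0,0,-0.04,0,0,0],[1,0,0,-0.02,0,0,0],[1,0,0,0,0,0,0]],
])

```text
t: 3.58
ee_pos: [455.3, 66.3, 136.8]
orientation: [2.067, 2.365, 0.002]
ft_force: [-3.9, -0.3, 29.6]
width: 0.5
grasp_force: 15.0
```

>>> servo_tool([
  [[1,0,0,0.4,0,0,0],[1,0,0,0.4,0,0,0],[1,0,0,0,0,0,0]],
])

```text
t: 3.83
ee_pos: [455.4, 66.3, 168.8]
orientation: [2.066, 2.364, 0.003]
ft_force: [0.0, -0.6, 0.0]
width: 0.4
grasp_force: 0.0
```

>>> servo_tool([
  [[1,0.1,-0.79,0,0,0,0],[1,0.1,-0.79,0,0,0,0],[1,0.1,-0.79,0,0,0,0],[1,0,0,0,0,0,0],[1,0,0,0,0,0,0]],
])

```text
t: 4.25
ee_pos: [466.3, -29.8, 166.3]
orientation: [-2.07, -2.361, 0.001]
ft_force: [-0.3, 0.5, 0.3]
width: 0.7
grasp_force: 0.0
```

>>> servo_tool([
  [[1,0,0,-0.3,0,0,0],[1,0,0,-0.2,0,0,0],[1,0,0,-0.1,0,0,0],[1,0,0,0,0,0,0],[1,0,0,0,0,0,0]],
])

```text
t: 4.67
ee_pos: [466.3, -28.0, 142.7]
orientation: [-2.065, -2.365, 0.001]
ft_force: [0.2, -0.2, 0.4]
width: 0.5
grasp_force: 0.0
```

>>> servo_tool([
  [[1,0,0,-0.05,0,0,0],[1,0,0,-0.05,0,0,0],[1,0,0,-0.03,0,0,0],[1,0,0,0,0,0,0]],
])

```text
t: 5.0
ee_pos: [466.9, -28.4, 138.0]
orientation: [2.067, 2.365, 0.001]
ft_force: [-1.1, 3.5, 4.2]
width: 0.6
grasp_force: 2.2
```

>>> servo_tool([
  [[1,0,0,-0.03,0,0,0],[1,0,0,0,0,0,0]],
])

```text
t: 5.17
ee_pos: [466.9, -28.4, 137.2]
orientation: [2.068, 2.365, 0.001]
ft_force: [-1.2, 4.6, 11.7]
width: 0.6
grasp_force: 5.4
```

>>> servo_tool([
  [[1,0,0,-0.03,0,0,0],[1,0,0,0,0,0,0],[1,0,0,0.3,0,0,0],[1,0,0,0.9,0,0,0],[1,0,0,0.9,0,0,0]],
])

```text
t: 5.58
ee_pos: [465.8, -28.8, 219.4]
orientation: [-2.066, -2.364, 0.004]
ft_force: [1.2, -1.2, -0.1]
width: 0.3
grasp_force: 0.0
```

>>> servo_tool([
  [[1,0,0,0.9,0,0,0],[1,0,0,0.9,0,0,0],[1,0,0,0.9,0,0,0],[-1,0,0,0.3,0,0,0],[-1,0,0,0,0,0,0]],
])

```text
t: 6.0
ee_pos: [468.4, -29.0, 343.1]
orientation: [2.063, 2.36, 0.007]
ft_force: [0.3, -0.1, -0.3]
width: 10.4
grasp_force: 0.0
```

>>> servo_tool([
  [[-1,0.235,-0.36,0,0,0,-1],[-1,0.235,-0.36,0,0,0,-1],[-1,0.235,-0.36,0,0,0,-1],[-1,0.235,-0.36,0,0,0,-1],[-1,0.235,-0.36,0,0,0,-1]],
])

```text
t: 6.42
ee_pos: [513.5, -101.4, 337.5]
orientation: [-2.533, -1.856, 0.003]
ft_force: [0.4, 0.9, 0.3]
width: 43.7
grasp_force: 0.0
```

>>> servo_tool([
  [[-1,0.235,-0.36,0,0,0,-1],[-1,0.235,-0.36,0,0,0,-1],[-1,0.235,-0.36,0,0,0,-1],[-1,0.235,-0.36,0,0,0,-1],[-1,0.235,-0.36,0,0,0,-1]],
])

```text
t: 6.83
ee_pos: [560.5, -173.4, 337.1]
orientation: [-2.875, -1.263, 0.004]
ft_force: [-0.2, 1.2, -0.4]
width: 77.1
grasp_force: 0.0
```

>>> servo_tool([
  [[-1,0.235,-0.36,0,0,0,-1],[-1,0.235,-0.36,0,0,0,-1],[-1,0.235,-0.36,0,0,0,-1],[-1,0.235,-0.36,0,0,0,-1],[-1,0.235,-0.36,0,0,0,-1]],
])

```text
t: 7.25
ee_pos: [607.5, -245.4, 336.8]
orientation: [-3.08, -0.611, 0.004]
ft_force: [-0.4, 0.4, -0.3]
width: 87.9
grasp_force: 0.0
```

>>> servo_tool([
  [[-1,0,0,0,0,0,-0.8],[-1,0,0,0,0,0,-0.8],[-1,0,0,0,0,0,0],[-1,0,0,0,0,0,0]],
])

```text
t: 7.58
ee_pos: [607.2, -244.6, 337.5]
orientation: [-3.114, -0.404, 0.004]
ft_force: [-0.9, -0.7, -0.5]
width: 87.8
grasp_force: 0.0
```

Run:
```python
from h import *
c=cam('wrist'); im=shot('wrist','w3.png'); o=readout.get_obs(); print(o['ee_pos'],o['orientation'],o['width'])
R=cv2.Rodrigues(o['orientation'])[0]; print('tool y ang',np.degrees(np.arctan2(R[1,1],R[0,1])),R[:,2])
for P in [(566,-255.5,222),(650,-233.5,222),(608,-245,222)]: print(proj(c,P))
```

```text
[ 607.31720508 -244.51399273  337.9337858 ] [-3.11448467e+00 -4.05042346e-01  2.89622384e-03] 87.8556526062988
tool y ang -75.18046517974894 [-1.94226300e-03  6.33777386e-04 -9.99997913e-01]
[323.70548607 347.7303395 ]
[324.27119765 188.05303635]
[324.91731331 272.73296212]
```

View pics/w3.png

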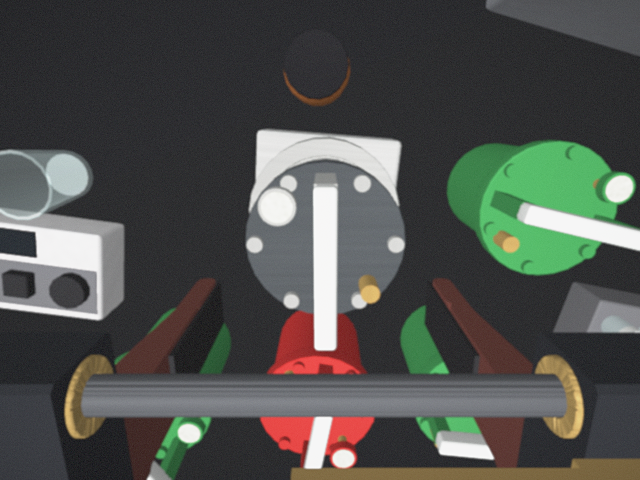

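The steel vessel's bar runs vertically in the view at u≈325, v 187–349, matching the prediction and aligned between the fingers. Descending.

>>> servo_tool([
  [[-1,0,0,-0.5,0,0,0],[-1,0,0,-0.5,0,0,0],[-1,0,0,-0.4,0,0,0],[-1,0,0,-0.1,0,0,0],[-1,0,0,0,0,0,0]],
])

```text
t: 8.05
ee_pos: [607.0, -244.2, 277.8]
orientation: [-3.114, -0.404, 0.004]
ft_force: [-0.4, 0.2, 0.2]
width: 87.8
grasp_force: 0.0
```

>>> servo_tool([
  [[1,0,0,0,0,0,0],[1,0,0,0,0,0,0],[1,0,0,0,0,0,0],[1,0,0,0,0,0,0],[1,0,0,0,0,0,0]],
])

```text
t: 8.47
ee_pos: [608.0, -244.7, 280.2]
orientation: [3.115, 0.402, 0.002]
ft_force: [-0.6, 1.2, 0.8]
width: 58.1
grasp_force: 0.0
```

>>> servo_tool([
  [[1,0,0,0,0,0,0],[1,0,0,0,0,0,0],[1,0,0,0,0,0,0],[1,0,0,0,0,0,0],[1,0,0,0,0,0,0]],
])

```text
t: 8.88
ee_pos: [607.7, -244.6, 279.5]
orientation: [-3.116, -0.402, 0.0]
ft_force: [-0.3, 0.5, -0.4]
width: 24.9
grasp_force: 0.0
```

>>> servo_tool([
  [[1,0,0,-0.06,0,0,0],[1,0,0,0,0,0,0],[1,0,0,0,0,0,0],[1,0,0,0,0,0,0],[1,0,0,0,0,0,0]],
])

```text
t: 9.3
ee_pos: [607.6, -244.7, 276.6]
orientation: [-3.116, -0.402, 0.001]
ft_force: [1.1, -1.6, -4.2]
width: 11.9
grasp_force: 30.0
```

>>> servo_tool([
  [[1,0,0,0.1,0,0,0],[1,0,0,0.1,0,0,0],[1,0,0,0.2,0,0,0],[1,0,0,0.2,0,0,0],[1,0,0,0.2,0,0,0]],
])

```text
t: 9.72
ee_pos: [607.8, -244.5, 309.9]
orientation: [-3.116, -0.402, 0.0]
ft_force: [0.0, -0.4, -7.5]
width: 11.7
grasp_force: 30.0
```

>>> servo_tool([
  [[1,0,0,0.2,0,0,0],[1,0,0,0.3,0,0,0],[1,0,0,0.3,0,0,0],[1,0,0,0.2,0,0,0],[1,0,0,0,0,0,0]],
])

```text
t: 10.13
ee_pos: [608.7, -245.0, 352.2]
orientation: [3.114, 0.401, 0.006]
ft_force: [1.9, -1.3, -7.0]
width: 12.2
grasp_force: 30.0
```

>>> servo_tool([
  [[1,0,0,0,0,0,0],[1,0,0.1,0,0,0,0],[1,-0.02,0.2,0,0,0,0],[1,-0.04,0.3,0,0,0,0],[1,-0.06,0.4,0,0,0,0]],
])

```text
t: 10.55
ee_pos: [602.6, -203.8, 348.4]
orientation: [-3.116, -0.4, 0.001]
ft_force: [0.2, 0.8, -7.3]
width: 12.1
grasp_force: 30.0
```

>>> servo_tool([
  [[1,-0.06,0.4,0,0,0,0],[1,-0.06,0.4,0,0,0,0],[1,-0.06,0.4,0,0,0,0],[1,-0.06,0.4,0,0,0,0],[1,-0.06,0.4,0,0,0,0]],
])

```text
t: 10.97
ee_pos: [590.6, -122.6, 349.2]
orientation: [-3.116, -0.403, -0.0]
ft_force: [0.1, 0.0, -7.3]
width: 12.0
grasp_force: 30.0
```

>>> servo_tool([
  [[1,-0.06,0.4,0,0,0,0],[1,-0.06,0.4,0,0,0,0],[1,-0.06,0.4,0,0,0,0],[1,-0.06,0.4,0,0,0,0],[1,-0.06,0.4,0,0,0,0]],
])

```text
t: 11.38
ee_pos: [578.6, -42.9, 349.2]
orientation: [3.116, 0.402, 0.0]
ft_force: [0.5, -0.2, -7.9]
width: 11.7
grasp_force: 30.0
```

>>> servo_tool([
  [[1,-0.06,0.4,0,0,0,0],[1,-0.06,0.4,0,0,0,0],[1,-0.06,0.4,0,0,0,0],[1,-0.06,0.4,0,0,0,0],[1,-0.06,0.4,0,0,0,0]],
])

```text
t: 11.8
ee_pos: [566.4, 37.1, 349.3]
orientation: [3.116, 0.402, 0.001]
ft_force: [0.0, -0.1, -7.6]
width: 11.6
grasp_force: 30.0
```

>>> servo_tool([
  [[1,-0.06,0.4,0,0,0,0],[1,-0.06,0.4,0,0,0,0],[1,-0.06,0.4,0,0,0,0],[1,-0.06,0.4,0,0,0,0],[1,-0.06,0.4,0,0,0,0]],
])

```text
t: 12.22
ee_pos: [554.3, 117.0, 349.3]
orientation: [-3.116, -0.402, -0.001]
ft_force: [-0.8, -0.1, -7.5]
width: 11.7
grasp_force: 30.0
```

>>> servo_tool([
  [[1,-0.05,0.4,0,0,0,0],[1,-0.05,0.4,0,0,0,0],[1,-0.05,0.4,0,0,0,0],[1,-0.05,0.4,0,0,0,0],[1,-0.05,0.4,0,0,0,0]],
])

```text
t: 12.63
ee_pos: [544.2, 197.0, 349.3]
orientation: [-3.116, -0.402, -0.001]
ft_force: [-0.0, -0.5, -7.6]
width: 11.9
grasp_force: 30.0
```

>>> servo_tool([
  [[1,-0.04,0.4,0,0,0,0],[1,-0.04,0.4,0,0,0,0],[1,0,0.2,0,0,0,0],[1,0,0.12,0,0,0,0],[1,0,0,0,0,0,0]],
])

```text
t: 13.05
ee_pos: [541.5, 241.2, 349.2]
orientation: [-3.115, -0.404, -0.001]
ft_force: [-1.0, 0.5, -8.3]
width: 11.5
grasp_force: 30.0
```

>>> servo_tool([
  [[1,0,0,-0.3,0,0,0],[1,0,0,-0.4,0,0,0],[1,0,0,-0.4,0,0,0],[1,0,0,-0.4,0,0,0],[1,0,0,-0.2,0,0,0]],
])

```text
t: 13.47
ee_pos: [540.8, 238.8, 278.3]
orientation: [3.115, 0.4, -0.005]
ft_force: [-1.4, -1.2, -7.9]
width: 11.6
grasp_force: 30.0
```

Run:
```python
from h import *
a=shot('side','s1.png'); b=shot('top','t1.png')
A=cv2.resize(a[210:450,220:420],None,fx=2,fy=2); B=cv2.resize(b[175:305,120:280],None,fx=2.4,fy=2.4)
C=np.zeros((480,790,3),np.uint8); C[:480,:400]=A; C[:312,405:789]=B; cv2.imwrite('pics/place.png',C)
print(readout.get_obs()['ee_pos'])
```

```text
[540.84800723 239.02577344 278.86142875]
```

View pics/place.png

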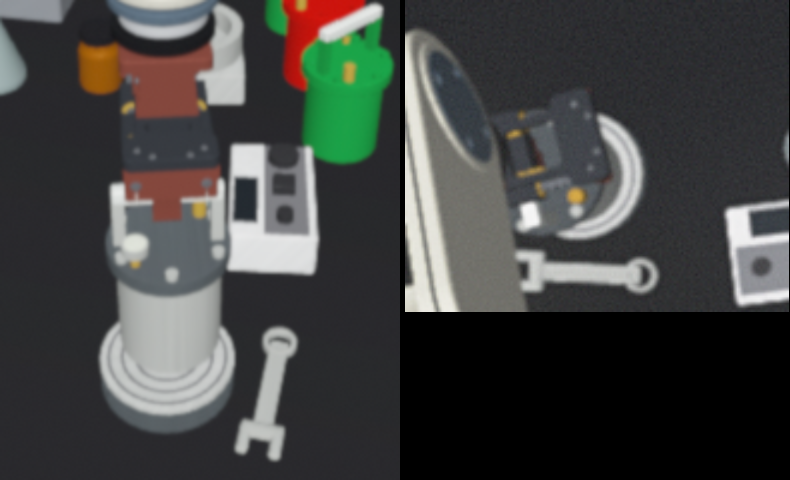

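The side view shows the vessel held upright and centred over the ribbed plate, with the plate ring even around the foot (≈168,365 in the crop). Lowering slowly.

>>> servo_tool([
  [[1,0,0,-0.15,0,0,0],[1,0,0,-0.1,0,0,0],[1,0,0,-0.1,0,0,0],[1,0,0,0,0,0,0],[1,0,0,0,0,0,0]],
])

```text
t: 13.98
ee_pos: [541.8, 240.2, 267.2]
orientation: [3.116, 0.402, 0.0]
ft_force: [-1.1, 0.6, -8.3]
width: 11.6
grasp_force: 30.0
```

>>> servo_tool([
  [[1,0,0,-0.06,0,0,0],[1,0,0,-0.05,0,0,0],[1,0,0,0,0,0,0],[1,0,0,0,0,0,0]],
])

```text
t: 14.32
ee_pos: [541.7, 240.2, 262.6]
orientation: [3.116, 0.402, -0.0]
ft_force: [0.9, 0.2, -8.3]
width: 11.4
grasp_force: 30.0
```

>>> servo_tool([
  [[1,0,0.03,-0.04,0,0,0],[1,0,0,-0.04,0,0,0],[1,0,0,-0.03,0,0,0],[1,0,0,0,0,0,0],[1,0,0,0,0,0,0]],
])

```text
t: 14.73
ee_pos: [541.7, 241.4, 258.1]
orientation: [3.116, 0.402, -0.001]
ft_force: [0.5, 0.2, -8.5]
width: 11.8
grasp_force: 30.0
```

>>> servo_tool([
  [[1,0,0,-0.02,0,0,0],[1,0,0,0,0,0,0]],
])

```text
t: 14.9
ee_pos: [541.8, 241.4, 257.4]
orientation: [3.116, 0.402, -0.0]
ft_force: [-0.1, -0.3, -7.9]
width: 11.9
grasp_force: 30.0
```

>>> servo_tool([
  [[1,0,0,-0.02,0,0,0],[1,0,0,0,0,0,0]],
])

```text
t: 15.07
ee_pos: [541.8, 241.4, 256.6]
orientation: [3.116, 0.402, 0.0]
ft_force: [0.5, -0.2, -7.3]
width: 12.0
grasp_force: 30.0
```

>>> servo_tool([
  [[1,0,0,-0.02,0,0,0],[1,0,0,0,0,0,0]],
])

```text
t: 15.23
ee_pos: [542.0, 241.4, 256.5]
orientation: [-3.116, -0.402, -0.001]
ft_force: [-1.1, -2.2, -2.1]
width: 11.6
grasp_force: 30.0
```

Contact was made as the weight transferred. One small step more, then release.

>>> servo_tool([
  [[1,0,0,-0.01,0,0,0],[1,0,0,0,0,0,0]],
])

```text
t: 15.4
ee_pos: [542.1, 241.4, 256.6]
orientation: [-3.116, -0.402, -0.002]
ft_force: [-1.9, -2.1, 5.8]
width: 11.8
grasp_force: 30.0
```

>>> servo_tool([
  [[-0.6,0,0,0,0,0,0],[-0.6,0,0,0,0,0,0],[-0.6,0,0,0,0,0,0],[-0.6,0,0,0,0,0,0],[-1,0,0,0,0,0,0]],
])

```text
t: 15.82
ee_pos: [541.9, 241.5, 255.4]
orientation: [-3.116, -0.402, -0.0]
ft_force: [-1.2, 0.7, -0.4]
width: 41.5
grasp_force: 0.0
```

>>> servo_tool([
  [[-1,0,0,0,0,0,0],[-1,0,0,0,0,0,0],[-1,0,0,0,0,0,0],[-1,0,0,0,0,0,0],[-1,0,0,0,0,0,0]],
])

```text
t: 16.23
ee_pos: [541.8, 241.4, 255.4]
orientation: [3.116, 0.402, -0.0]
ft_force: [-0.7, 0.7, -0.0]
width: 75.1
grasp_force: 0.0
```

>>> servo_tool([
  [[-1,0,0,0.2,0,0,0],[-1,0,0,0.4,0,0,0],[-1,0,0,0.8,0,0,0],[-1,0,0,0.9,0,0,0],[-1,0,0,0.9,0,0,0]],
])

```text
t: 16.65
ee_pos: [541.4, 241.2, 385.1]
orientation: [3.116, 0.402, -0.002]
ft_force: [1.1, -0.1, 0.4]
width: 87.5
grasp_force: 0.0
```

>>> servo_tool([
  [[-1,0,-0.8,0,0,0,0],[-1,0,-0.9,0,0,0,0],[-1,0,-0.9,0,0,0,0],[-1,0,-0.9,0,0,0,0],[-1,0,-0.9,0,0,0,0]],
])

```text
t: 17.07
ee_pos: [541.4, 63.9, 384.4]
orientation: [3.116, 0.403, 0.002]
ft_force: [0.3, -0.8, -0.1]
width: 88.3
grasp_force: 0.0
```

>>> servo_tool([
  [[-1,0,-0.9,0,0,0,0],[-1,0,-0.9,0,0,0,0],[-1,0,-0.9,0,0,0,0],[-1,0,-0.5,0,0,0,0],[-1,0,0,0,0,0,0]],
])

```text
t: 17.48
ee_pos: [541.6, -66.0, 384.2]
orientation: [3.115, 0.396, 0.001]
ft_force: [-0.0, -0.3, -0.1]
width: 87.4
grasp_force: 0.0
```

Run:
```python
from h import *
a=shot('side','s2.png'); b=shot('top','t2.png')
A=cv2.resize(a[210:450,220:420],None,fx=2,fy=2); B=cv2.resize(b[175:325,120:340],None,fx=1.75,fy=1.75)
C=np.zeros((480,790,3),np.uint8); C[:480,:400]=A; C[:B.shape[0],404:404+B.shape[1]]=B; cv2.imwrite('pics/end.png',C)
c=cam('top'); print(proj(c,(541,242,202)),readout.get_obs()['ee_pos'])
g=cv2.cvtColor(b,cv2.COLOR_BGR2GRAY); m=np.zeros_like(g); s=np.s_[200:290,150:230]; m[s]=(g[s]>225)*255
for k in cv2.findContours(m,0,2)[0]:
    if cv2.contourArea(k)>80: r=cv2.minAreaRect(k); print(r,ray(c,r[0],202))
```

```text
[168.46510392 245.55038598] [541.69154471 -63.05748653 383.93675004]
((169.00778198242188, 245.12953186035156), (45.85969161987305, 5.344358444213867), 75.25643920898438) [541.80016967 240.96689621 202.        ]
```

View pics/end.png

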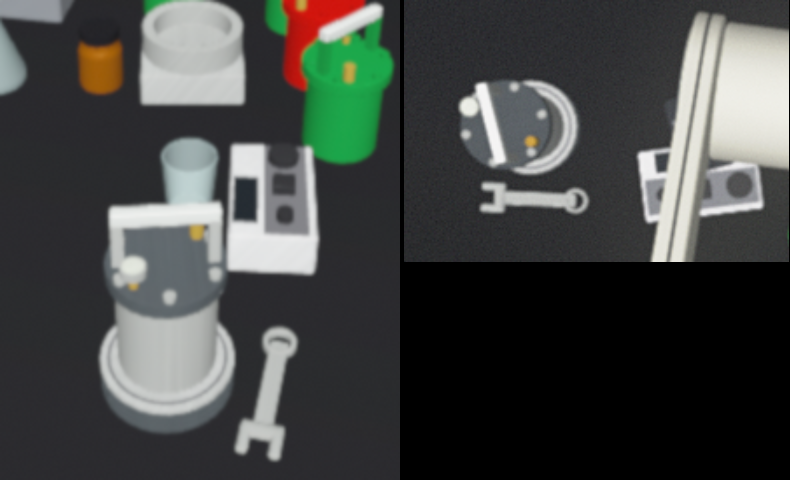

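The vessel stands upright on the plate with its bar centre at (542,241), against a plate centre of about (541,242). The gripper is clear, the keys are up, and the jar, beaker and wrench haven't moved.

```bash
python3 -c "
from workcell import close_job; print(close_job())"
```

```text
the job is handed in; nothing more can be done
None
```

I pressed and released the small key, then the large one, without touching the start key, set the vessel upright within about 2 mm of the cooling plate's centre, and handed the job in at about 17.6 s; no verdict came back.

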